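# Put the pipette tips away under cover

## Robot

A 6-joint arm with a two-finger parallel gripper is mounted at the origin on a cart in front of the work surface, level with it; the furniture and walls round the work are solid. World frame = base frame: x ahead of the robot, y to its left, z up, the work surface at z = 0. Lengths are in m, angles in degrees, forces in N, time in s.
With the tool pointing down it reaches from about 0.375 to 0.9 m from the base axis. Payload 3.1 kg.
Tool frame: the origin (TCP) lies at the centre of the arm's flange, where the gripper is bolted on; the fingertips stand 182 mm ahead of it and the grasp point (between the pads) lies 164 mm ahead of it; x points along the fingers, z is the direction in which the jaws open and shut, and the axes are right-handed (so a half turn about x gives the same grasp; the last joint's range is limited). The gripper opens to 87 mm and grips with 3 to 60 N. Pads are 19 mm wide; open, the fingers measure 117 mm over their backs; the gripper's body (75 mm by 190 mm) begins 51 mm behind the grasp point.
Start: joints at [56.809, 30.224, 82.088, -0, 67.689, -10.227], TCP at [0.244, 0.575, 0.405] pointing down, gripper open.
Joint ranges: [-176.69, 176.69], [-43.24, 126.21], [12.49, 139.97], [-82, 262], [0, 151.66], [-163.58, 163.58]. Speed limits (degrees/s): [159.86, 159.86, 180, 180, 180, 180].

## Interface

Orientations are given as a 3x3 rotation matrix whose columns are the frame's x, y, z axes.
In Python, from rig import bot gives the robot as it stands.
- The arm moves only by the shell command python3 -m crank 'ROWS' [OPENING]. ROWS is JSON, a list of rows, each an object with "offset": the shift along the tool's x, y, z in m, a list of three; "spin": the turn about the tool's x in rad. A call has 1 to 12 rows; each row shifts and turns the commanded pose from where the row before left it, along the tool's axes as they then stand; what a row does not reach is not made up. A row lasts 1/10 s, in which the tool goes at most 50 mm and 8.59 degrees, less where a joint would pass 70% of its speed; a pose out of reach is approached as far as the arm can. A call is refused whole if a number of a shift passes 0.05 or a number of a turn 0.15, either way. A call with a gripper value outside its range is refused whole. OPENING is the finger opening in m, from 0 to 0.087, set as the call begins (- or left out, the last holds). The fingers move at their own pace and stop on an object; the grip force is fixed at half the most. Time passes only in rows, so rows that do not move let the fingers close. It gives the time, the measured TCP pose, the force and the opening at its end, in the units of the state.
- bot.read_state(): the state, without advancing time (a new reading comes with each control period).
- bot.capture(name): name is "side" or "top" or "wrist"; returns a dict with "pixels" (420x560x3 uint8, blue, green, red), "depth" (420x560 float32, m along the optical axis (not along the pixel's ray), 0 where there is no reading), "K" (3x3 intrinsics, pixels), "world_to_cam" (4x4, takes a point from world to camera coordinates). Camera axes: x right, y up, looking along -z (the intrinsics and any distortion apply to the point x, -y, -z); pixel columns grow to the right and rows downward; lengths in m; the calibration is good to about 2 mm. A picture is of the moment at which its call begins.
- bot.hand_in(): hands the job in, once; it reports no verdict.
Trained networks look in a picture, given as the dict that the camera call returned (one of the last four; its "shot" number tells which), for a name from the list of things; names that differ only in an ending like _2 or _b are one class to them, and where a whole thing is asked for, a point or a joint stands for the part that bears it (a point fixed in the world has none). Each returns a list of dicts, best first, with "p" (0 to 1); they miss things now and then, are a little off and sometimes report something else, mostly with a low value. They report only what shows in the picture. A call takes as long as a camera call.
- bot.regions_of(label, picture): "region" (420x560 bool, what is visible of it) and "extent" ([centre column, centre row, width, height] in pixels, round what is visible of it).
The state is a dict: "time_s": time; "joint_positions": joint angles; "qvel": joint speeds; "tau": joint torques, N m; "position": TCP position; "tcp_rot": TCP orientation; "force": force on the tool from outside, world axes, zero at the start; "moment": the same for the moment, N m; "opening": opening from 0.0 (shut) to 1.0 (fully open).
Only numpy, scipy, OpenCV 4.12 (cv2) and the standard library are available. Lean on these libraries where they do the work, as an engineer would, in place of code of your own. Each camera call takes 0.05 s, during which the arm holds its last target.

## Task

A pipette tip box stands open in the pulled-out drawer of the small bench cabinet. With your fingertips, first push its lid fully shut while the drawer is still out, then push the drawer fully home without slamming it. Only push: do not lift or tip the tip box, and leave the bottles beside the drawer where they stand.

Things in the scene. Friction and masses are not known exactly. Their poses are not given: they have to be found in the camera images.
- cab: Low grey bench cabinet with one drawer, fixed to the bench, 270 deep (x) x 330 wide (y) x 130 mm high; its origin is the centre of its underside, its own +x points away from its front, its front faces its own -x. Its yaw varies.
- cab_drawer (a joint): How far the drawer is pulled out, m: 0 fully home (its white front against the cabinet), up to 0.185. It starts pulled out about 0.17. It slides along the cabinet's own x with about 4 N of friction and stays where it is left.
- drawer_front (a point): Middle of the top edge of the drawer's flat white front, on its outer face (the face looking to the cabinet's own -x); it moves with the drawer. The front is 324 wide, 103 mm high and 15 mm thick, its top edge 120 mm above the bench. A 14 mm deep aluminium pull, 110 mm wide, sticks out of it; the top of the pull is 60 mm above the bench, the front is smooth above it. The drawer's floor is 22 mm above the bench, its other walls reach 102 mm above the bench and are 6 mm thick.
- tips: The tip box, loose in the left or the right half of the drawer, 90 x 118 x 78 mm when shut, teal base with a clear lid; origin at the centre of its underside. Its own +x points to its hinged side (roughly toward the robot); about 0.3 kg; it can slide a little in the drawer.
- tips_lid (a joint): Angle of the tip box's lid, rad: 0 shut, 1.83 fully open; it starts at about 1.4 to 1.75, standing up and leaning to the hinged side. Its hinge is a little stiff (0.03 N m), so the lid does not fall shut smartly but is pushed over and down.
- lid_hinge (a point): Middle of the lid's hinge line, 46 mm above the box's underside, 43 mm from its centre along its own +x; the hinge line runs along the box's own y.
- lid_edge (a point): Middle of the lid's free edge, on the top (outer) face, moves with the lid: 84 mm from the hinge line along the lid and 32 mm above it when shut. The lid's top is a flat plate 82 x 118 mm, 32 mm off the hinge, with 30 mm deep side walls below it.
- tape: Roll of tape, 60 mm across and 19 mm high, lying in the drawer on the other side from the tip box, loose; origin at the centre of its underside. It may ride along in the drawer.
- flask: Bystander: 100 ml glass bottle with blue cap, 56 mm across, 103 mm high, loose on the bench left of the drawer; origin at the centre of its underside.
- buffer: Bystander: white plastic bottle, 48 mm across, 103 mm high, loose on the bench left of the drawer, nearer the robot; origin at the centre of its underside.

How it is judged:
By the outcome, as a careful person would: the job done as asked, in the order asked, and still so for the second after the job is handed in, with the robot touching nothing.
It also fails if it takes over 48 s, if anything falls off the work surface, if the arm or the gripper's body presses on something with over 40 N, if the wrist force passes 120 N, or if a joint passes its speed limit or range.

## Working session

There is one attempt and no reset: what is moved stays moved. The work goes in short steps, Python scripts to look and compute and a shell command to move; the robot and the scene stay as the last step left them, time stands still between calls to the robot, and variables do not carry over. Pictures are saved under pics/ and viewed, and the job is handed in when it is done.

```bash
ls; mkdir -p pics; cat > h.py <<'E'
import numpy as np,cv2
from rig import bot
def cap(n,f=None):
    p=bot.capture(n)
    if f: cv2.imwrite('pics/'+f,p['pixels'])
    return p
def pts(p,mask=None):
    d=p['depth'];K=p['K'];m=(d>0)
    if mask is not None:m&=mask
    v,u=np.nonzero(m);z=d[v,u]
    c=np.stack([(u-K[0,2])/K[0,0]*z,-(v-K[1,2])/K[1,1]*z,-z,np.ones_like(z)])
    return (np.linalg.inv(p['world_to_cam'])@c)[:3].T,u,v
E
python3 - <<'E'
from h import *
s=bot.read_state();print(s['time_s'],s['position'],np.round(s['tcp_rot'],3),s['force'],s['opening'])
for n in['side','top','wrist']:
    p=cap(n,n+'0.png');print(n,p['K'].tolist(),np.linalg.inv(p['world_to_cam'])[:3].round(3).tolist(),[k for k in p])
    for l in['cab','drawer_front','tips','tips_lid','tape','flask','buffer']:
        for r in bot.regions_of(l,p)[:2]:
            P,_,_=pts(p,r['region'])
            print(l,round(r['p'],2),np.round(r['extent']),r['region'].sum(), len(P) and np.percentile(P,[3,50,97],axis=0).round(3).tolist())
E
```

```text
pics
0.0 [0.24360221 0.5752074  0.40378579] [[-0.001 -0.921  0.39 ]
 [-0.002  0.39   0.921]
 [-1.     0.    -0.002]] [0.97219644 0.36454761 0.15251101] 1.0060018399975672
side [[407.01761961230187, 0.0, 274.188563752396], [0.0, 407.01761961230187, 210.11809576216086], [0.0, 0.0, 1.0]] [[0.618, -0.535, 0.576, 1.115], [0.786, 0.422, -0.452, -0.437], [-0.002, 0.732, 0.681, 0.688]] ['pixels', 'depth', 'K', 'world_to_cam', 'shot']
cab 0.73 [290. 286. 282. 256.] 34254 [[0.504, -0.26, 0.02], [0.801, -0.152, 0.129], [0.938, 0.051, 0.132]]
drawer_front 0.83 [230. 226. 162. 133.] 6323 [[0.492, -0.27, 0.02], [0.516, -0.18, 0.063], [0.641, 0.038, 0.118]]
drawer_front 0.26 [262. 198.  68.  77.] 3167 [[0.525, -0.095, 0.047], [0.547, -0.04, 0.074], [0.619, 0.023, 0.151]]
tips 0.91 [264. 198.  71.  82.] 3090 [[0.525, -0.095, 0.051], [0.547, -0.04, 0.074], [0.618, 0.022, 0.151]]
tips_lid 0.71 [258. 187.  53.  56.] 2054 [[0.523, -0.094, 0.068], [0.533, -0.032, 0.102], [0.558, 0.023, 0.152]]
tape 0.65 [225. 254.  24.  20.] 256 [[0.576, -0.201, 0.022], [0.602, -0.173, 0.04], [0.614, -0.146, 0.042]]
flas
[... 1103 characters left out ...]
, 0.017, 0.152]]
tips_lid 0.81 [265. 238.  50.  16.] 796 [[0.523, -0.09, 0.07], [0.539, -0.035, 0.15], [0.56, 0.019, 0.154]]
tape 0.91 [318. 212.  25.  27.] 384 [[0.587, -0.201, 0.023], [0.613, -0.175, 0.04], [0.642, -0.149, 0.043]]
flask 0.98 [207. 245.  30.  21.] 484 [[0.501, 0.089, 0.024], [0.524, 0.109, 0.102], [0.548, 0.137, 0.105]]
buffer 0.58 [193. 280.  23.  20.] 374 [[0.424, 0.116, 0.021], [0.445, 0.133, 0.08], [0.463, 0.156, 0.104]]
wrist [[330.1519497876925, 0.0, 279.00410743214906], [0.0, 330.1519497876925, 213.09301081416606], [0.0, 0.0, 1.0]] [[0.391, -0.88, -0.269, 0.17], [0.92, 0.374, 0.114, 0.608], [0.0, -0.292, 0.956, 0.384]] ['pixels', 'depth', 'K', 'world_to_cam', 'shot']
```

View pics/side0.png

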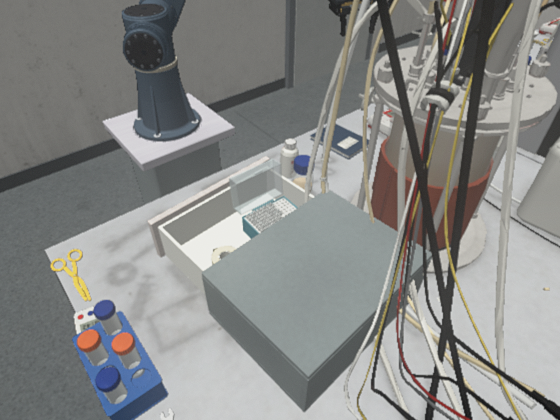

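View pics/top0.png

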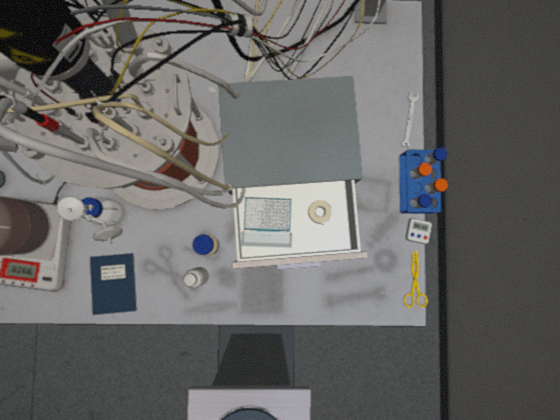

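```bash
python3 - <<'E'
from h import *
p=cap('top');P,u,v=pts(p)
# cabinet top
m=(abs(P[:,2]-.130)<.006)&(P[:,0]>.62)
r=cv2.minAreaRect(P[m][:,:2].astype(np.float32)*1000);print('cabtop',r,cv2.boxPoints(r).round(0).tolist())
m=(abs(P[:,2]-.119)<.005)&(P[:,0]<.62)&(P[:,1]<.07)
Q=P[m][:,:2].astype(np.float32)*1000;r=cv2.minAreaRect(Q);print('front top',r,cv2.boxPoints(r).round(0).tolist())
for l in['tips_lid','tips']:
  a=bot.regions_of(l,p)[0];T=pts(p,a['region'])[0]
  m=(T[:,2]>.14);r=cv2.minAreaRect(T[m][:,:2].astype(np.float32)*1000);print(l,T[:,2].max(),cv2.boxPoints(r).round(0).tolist())
  m=(T[:,2]>.05)&(T[:,2]<.075);r=cv2.minAreaRect(T[m][:,:2].astype(np.float32)*1000);print(l,cv2.boxPoints(r).round(0).tolist(),np.median(T[m][:,2]))
q=cap('side');a=bot.regions_of('tips_lid',q)[0];T=pts(q,a['region'])[0]
for lo in np.arange(.05,.16,.01):
  m=(T[:,2]>=lo)&(T[:,2]<lo+.01)
  if m.sum()>5: print(round(lo,3),m.sum(),np.percentile(T[m],[5,50,95],axis=0).round(3).tolist())
E
```

```text
cabtop ((827.763427734375, 161.91311645507812), (454.9446105957031, 835.3118896484375), 12.6102876663208) [[515.0, 520.0], [697.0, -295.0], [1141.0, -196.0], [959.0, 619.0]]
front top ((545.4706420898438, -118.36842346191406), (149.4551239013672, 320.0436096191406), 0.1668788194656372) [[470.0, 41.0], [471.0, -279.0], [621.0, -278.0], [620.0, 42.0]]
tips_lid 0.15681829943351988 [[521.0, -95.0], [551.0, -95.0], [553.0, 22.0], [523.0, 22.0]]
tips_lid [[553.0, -93.0], [560.0, -93.0], [562.0, 20.0], [555.0, 20.0]] 0.07117496296368947
tips 0.15681829943351988 [[520.0, -95.0], [551.0, -96.0], [553.0, 22.0], [522.0, 23.0]]
tips [[553.0, -96.0], [645.0, -98.0], [647.0, 20.0], [555.0, 21.0]] 0.06608787660459287
0.06 214 [[0.531, -0.085, 0.067], [0.541, -0.032, 0.069], [0.559, 0.017, 0.07]]
0.07 366 [[0.53, -0.093, 0.07], [0.543, -0.031, 0.072], [0.56, 0.021, 0.079]]
0.08 188 [[0.528, -0.094, 0.08], [0.53, -0.032, 0.085], [0.556, 0.022, 0.09]]
0.09 194 [[0.527, -0.094, 0.09], [0.529, -0.025, 0.095], [0.554, 0.022, 0.1]]
0.1 194 [[0.526, -0.094, 0.101], [0.528, -0.028, 0.106], [0.554, 0.023, 0.11]]
0.11 203 [[0.524, -0.094, 0.111], [0.527, -0.024, 0.116], [0.552, 0.023, 0.12]]
0.12 116 [[0.524, -0.094, 0.12], [0.527, -0.027, 0.123], [0.553, 0.023, 0.129]]
0.13 45 [[0.527, -0.094, 0.13], [0.542, -0.093, 0.134], [0.555, 0.023, 0.139]]
0.14 251 [[0.523, -0.094, 0.143], [0.532, -0.041, 0.149], [0.551, 0.021, 0.15]]
0.15 218 [[0.533, -0.089, 0.15], [0.546, -0.036, 0.151], [0.552, 0.017, 0.154]]
```

The lid stands upright at about x 0.525 with its top at z 0.152. It is in the left half of the drawer, at top-view pixel (268,238), and the front runs from (233,265) to (366,257). Next I'll get a precise fit of the front and check for obstacles (the hanging cables).

```bash
python3 - <<'E'
from h import *
p=cap('top');P,u,v=pts(p)
a=bot.regions_of('drawer_front',p)[0]['region']
F=pts(p,cv2.dilate(a.astype(np.uint8),np.ones((5,5)))>0)[0]
m=(abs(F[:,2]-.118)<.005)&(F[:,0]<.52);Q=F[m][:,:2]
print('front y range',np.percentile(Q[:,1],[1,99]),len(Q))
b=np.round(Q[:,1]/.02)
e=[]
for k in np.unique(b):
  q=Q[b==k]; 
  if len(q)>8:e.append((q[:,1].mean(),q[:,0].min(),q[:,0].mean(),q[:,0].max()))
e=np.array(e);print(e.round(4))
for c in (1,2,3): print(np.polyfit(e[:,0],e[:,c],1))
c=bot.regions_of('cab',p)[0]['region'];C=pts(p,c)[0];m=abs(C[:,2]-.130)<.004
r=cv2.minAreaRect(C[m][:,:2].astype(np.float32)*1000);print(r,cv2.boxPoints(r).round(0).tolist())
q=cap('side');S=pts(q)[0]
for n,X in(('top',P),('side',S)):
  for x0,x1,y0,y1 in((.3,.5,-.25,.1),(.5,.6,-.2,.1),(.6,.7,-.2,.1),(.2,.5,.1,.6),(.5,.6,.1,.3)):
    m=(X[:,0]>x0)&(X[:,0]<x1)&(X[:,1]>y0)&(X[:,1]<y1)&(X[:,2]>.16)
    print(n,(x0,x1,y0,y1),m.sum(),np.percentile(X[m],[0,50,100],axis=0).round(2).tolist() if m.sum() else '')
E
```

```text
front y range [-0.27569989  0.03908493] 852
[[-2.745e-01  5.006e-01  5.066e-01  5.126e-01]
 [-2.597e-01  4.979e-01  5.057e-01  5.125e-01]
 [-2.404e-01  4.976e-01  5.036e-01  5.098e-01]
 [-2.206e-01  4.949e-01  5.018e-01  5.095e-01]
 [-1.997e-01  4.923e-01  5.003e-01  5.068e-01]
 [-1.805e-01  4.896e-01  4.980e-01  5.042e-01]
 [-1.603e-01  4.894e-01  4.963e-01  5.040e-01]
 [-1.392e-01  4.868e-01  4.944e-01  5.013e-01]
 [-1.203e-01  4.841e-01  4.925e-01  4.986e-01]
 [-1.004e-01  4.839e-01  4.906e-01  4.983e-01]
 [-7.990e-02  4.813e-01  4.889e-01  4.958e-01]
 [-5.980e-02  4.787e-01  4.869e-01  4.931e-01]
 [-4.020e-02  4.783e-01  4.850e-01  4.927e-01]
 [-1.960e-02  4.759e-01  4.832e-01  4.902e-01]
 [ 4.000e-04  4.733e-01  4.814e-01  4.876e-01]
 [ 1.990e-02  4.728e-01  4.794e-01  4.874e-01]
 [ 3.680e-02  4.702e-01  4.780e-01  4.847e-01]]
[-0.09471741  0.47379718]
[-0.0929112   0.48137248]
[-0.09104016  0.48844927]
((800.6930541992188, -89.26611328125), (255.68544006347656, 330.3966369628906), 5.312056064605713) [[658.0, 63.0], [689.0, -266.0], [943.0, -242.0], [913.0, 87.0]]
top (0.3, 0.5, -0.25, 0.1) 0 
top (0.5, 0.6, -0.2, 0.1) 0 
top (0.6, 0.7, -0.2, 0.1) 914 [[0.6, 0.04, 0.16], [0.64, 0.08, 0.33], [0.7, 0.1, 0.52]]
top (0.2, 0.5, 0.1, 0.6) 10 [[0.5, 0.53, 0.16], [0.5, 0.54, 0.17], [0.5, 0.54, 0.18]]
top (0.5, 0.6, 0.1, 0.3) 257 [[0.53, 0.27, 0.19], [0.55, 0.29, 0.23], [0.56, 0.3, 0.24]]
side (0.3, 0.5, -0.25, 0.1) 0 
side (0.5, 0.6, -0.2, 0.1) 0 
side (0.6, 0.7, -0.2, 0.1) 1934 [[0.61, 0.04, 0.16], [0.64, 0.08, 0.31], [0.7, 0.1, 0.49]]
side (0.2, 0.5, 0.1, 0.6) 439 [[0.2, 0.47, 0.22], [0.24, 0.51, 0.31], [0.28, 0.58, 0.34]]
side (0.5, 0.6, 0.1, 0.3) 110 [[0.53, 0.27, 0.19], [0.55, 0.29, 0.22], [0.56, 0.3, 0.24]]
```

```bash
python3 -m crank '[{"offset":[0,-0.015,-0.017],"spin":0},{"offset":[0,-0.03,-0.034],"spin":0},{"offset":[0,-0.03,-0.034],"spin":0},{"offset":[0,-0.03,-0.034],"spin":0},{"offset":[0,-0.03,-0.034],"spin":0},{"offset":[0,-0.03,-0.034],"spin":0},{"offset":[0,-0.03,-0.034],"spin":0},{"offset":[0,-0.03,-0.034],"spin":0},{"offset":[0,-0.03,-0.034],"spin":0},{"offset":[0,-0.03,-0.034],"spin":0},{"offset":[0,-0.03,-0.034],"spin":0}]' 0
python3 - <<'E'
from h import *
q=cap('side','side1.png');p=cap('top','top1.png')
for X in(pts(p)[0],pts(q)[0]):
  for x0,x1 in((.58,.62),(.62,.66),(.66,.7),(.7,.76)):
    for z0,z1 in ((.15,.25),(.25,.35),(.35,.5)):
      m=(X[:,0]>x0)&(X[:,0]<x1)&(X[:,1]>-.2)&(X[:,1]<.12)&(X[:,2]>z0)&(X[:,2]<z1)
      if m.sum(): print(x0,z0,m.sum(),np.percentile(X[m],[0,10,100],axis=0).round(3).tolist())
  print()
E
```

```text
time_s: 2.75
position: [0.3949, 0.1221, 0.4051]
tcp_rot: [[0.001, -0.921, 0.39], [0.0, 0.39, 0.921], [-1.0, -0.001, 0.001]]
force: [0.9, 0.9, 0.3]
opening: 0.078
0.58 0.15 86 [[0.605, 0.048, 0.153], [0.606, 0.052, 0.166], [0.618, 0.08, 0.249]]
0.58 0.25 117 [[0.606, 0.071, 0.25], [0.608, 0.076, 0.263], [0.62, 0.096, 0.349]]
0.58 0.35 74 [[0.613, 0.091, 0.351], [0.615, 0.093, 0.356], [0.62, 0.12, 0.412]]
0.62 0.15 138 [[0.627, 0.046, 0.159], [0.633, 0.051, 0.17], [0.659, 0.079, 0.249]]
0.62 0.25 186 [[0.62, 0.062, 0.25], [0.625, 0.067, 0.26], [0.654, 0.101, 0.35]]
0.62 0.35 391 [[0.62, 0.076, 0.351], [0.622, 0.081, 0.375], [0.651, 0.12, 0.5]]
0.66 0.15 10 [[0.66, 0.039, 0.161], [0.661, 0.042, 0.162], [0.674, 0.054, 0.204]]
0.66 0.35 123 [[0.695, 0.085, 0.384], [0.696, 0.091, 0.413], [0.7, 0.118, 0.494]]
0.7 0.15 25 [[0.733, 0.065, 0.182], [0.737, 0.066, 0.193], [0.759, 0.075, 0.246]]
0.7 0.25 44 [[0.707, 0.072, 0.252], [0.71, 0.073, 0.267], [0.734, 0.11, 0.35]]
0.7 0.35 376 [[0.7, 0.08, 0.35], [0.702, 0.09, 0.359], [0.76, 0.12, 0.5]]

0.58 0.15 255 [[0.606, 0.049, 0.15], [0.609, 0.054, 0.16], [0.619, 0.081, 0.25]]
0.58 0.25 275 [[0.606, 0.072, 0.25], [0.61, 0.076, 0.26], [0.62, 0.099, 0.35]]
0.58 0.35 55 [[0.614, 0.092, 0.35], [0.616, 0.093, 0.354], [0.62, 0.108, 0.408]]
0.62 0.15 335 [[0.627, 0.045, 0.15], [0.634, 0.053, 0.165], [0.66, 0.077, 0.249]]
0.62 0.25 430 [[0.62, 0.063, 0.25], [0.623, 0.068, 0.26], [0.655, 0.113, 0.35]]
0.62 0.35 712 [[0.62, 0.076, 0.35], [0.624, 0.08, 0.363], [0.653, 0.12, 0.493]]
0.66 0.15 21 [[0.66, 0.042, 0.15], [0.66, 0.046, 0.151], [0.673, 0.056, 0.166]]
0.66 0.35 114 [[0.695, 0.086, 0.382], [0.696, 0.089, 0.402], [0.7, 0.12, 0.494]]
0.7 0.15 140 [[0.73, 0.064, 0.175], [0.735, 0.068, 0.189], [0.76, 0.078, 0.249]]
0.7 0.25 336 [[0.703, 0.072, 0.25], [0.712, 0.075, 0.266], [0.76, 0.12, 0.35]]
0.7 0.35 509 [[0.7, 0.081, 0.35], [0.701, 0.085, 0.354], [0.76, 0.12, 0.5]]
```

View pics/side1.png

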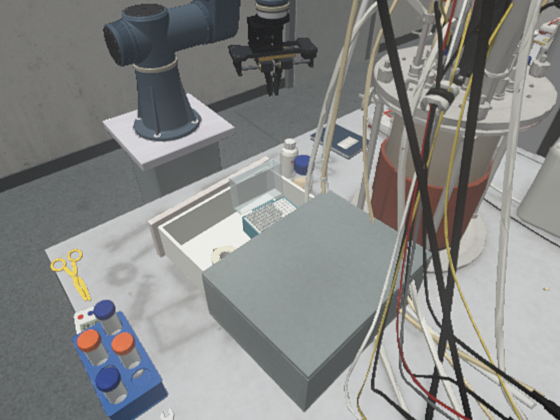

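View pics/top1.png

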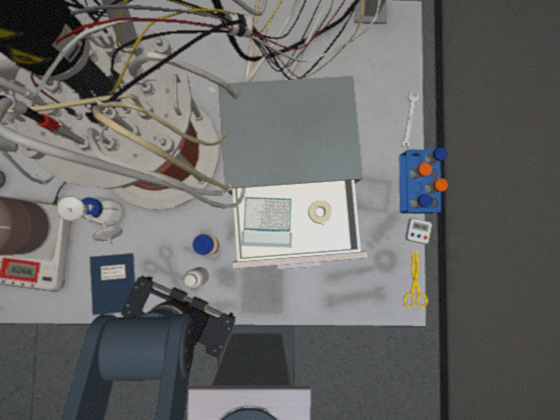

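```bash
python3 -m crank '[{"offset":[0,0,0],"spin":-0.125},{"offset":[0,0,0],"spin":-0.125},{"offset":[0,0,0],"spin":-0.125},{"offset":[0,0,0],"spin":-0.125},{"offset":[0,-0.011,-0.038],"spin":0},{"offset":[0,-0.011,-0.038],"spin":0},{"offset":[0,-0.011,-0.038],"spin":0},{"offset":[0,-0.011,-0.038],"spin":0},{"offset":[0,-0.011,-0.038],"spin":0},{"offset":[0.04,0,0],"spin":0},{"offset":[0.04,0,0],"spin":0},{"offset":[0,0,0],"spin":0}]' 0
```

```text
time_s: 4.05
position: [0.4665, -0.0589, 0.321]
tcp_rot: [[-0.01, -0.995, -0.099], [0.004, -0.099, 0.995], [-1.0, 0.01, 0.005]]
force: [-0.5, -0.9, 0.5]
opening: 0.006
```

```bash
python3 -m crank '[{"offset":[0,-0.0105,-0.001],"spin":0},{"offset":[0,-0.0105,-0.001],"spin":0},{"offset":[0,-0.0105,-0.001],"spin":0},{"offset":[0,-0.0105,-0.001],"spin":0},{"offset":[-0.002,-0.0105,-0.001],"spin":0},{"offset":[-0.002,-0.0105,-0.001],"spin":0},{"offset":[-0.002,-0.0105,-0.001],"spin":0},{"offset":[0.001,-0.011,-0.001],"spin":0},{"offset":[0.002,-0.011,-0.001],"spin":0},{"offset":[0.002,-0.011,-0.001],"spin":0},{"offset":[0,0,0],"spin":0}]' 0
cat > look.py <<'E'
from h import *
import sys
t=sys.argv[1]
q=cap('side','side%s.png'%t);p=cap('top','top%s.png'%t)
for n,x in(('side',q),('top',p)):
  for l in('tips_lid','tips','drawer_front','flask','buffer'):
    for r in bot.regions_of(l,x)[:1]:
      T=pts(x,r['region'])[0];print(n,l,round(r['p'],2),np.percentile(T,[3,50,97],axis=0).round(3).tolist())
E
python3 look.py 2
python3 -c "
import cv2,numpy as np
a=cv2.imread('pics/side2.png')[120:300,140:380];b=cv2.imread('pics/top2.png')[160:300,180:400]
cv2.imwrite('pics/c2.png',np.hstack([cv2.resize(a,(400,300)),cv2.resize(b,(400,300))]))"
```

```text
time_s: 5.15
position: [0.5766, -0.0593, 0.3252]
tcp_rot: [[0.001, -0.995, -0.099], [-0.0, -0.099, 0.995], [-1.0, -0.001, -0.0]]
force: [-0.5, -0.5, 1.2]
opening: 0.007
side tips_lid 0.88 [[0.552, -0.096, 0.079], [0.605, -0.057, 0.137], [0.618, 0.017, 0.15]]
side tips 0.66 [[0.542, -0.096, 0.033], [0.601, -0.055, 0.074], [0.621, 0.019, 0.148]]
side drawer_front 0.78 [[0.493, -0.27, 0.02], [0.514, -0.17, 0.064], [0.636, 0.037, 0.117]]
side flask 0.56 [[0.509, 0.049, 0.018], [0.536, 0.102, 0.09], [0.614, 0.136, 0.123]]
side buffer 0.67 [[0.428, 0.054, 0.006], [0.455, 0.126, 0.053], [0.53, 0.152, 0.105]]
top tips 0.28 [[0.497, -0.253, 0.02], [0.757, -0.111, 0.129], [0.917, 0.059, 0.133]]
top drawer_front 0.93 [[0.484, -0.259, 0.019], [0.544, -0.196, 0.023], [0.689, 0.022, 0.119]]
top flask 0.65 [[0.503, 0.089, 0.034], [0.526, 0.109, 0.101], [0.547, 0.137, 0.105]]
top buffer 0.73 [[0.42, 0.116, 0.013], [0.444, 0.132, 0.08], [0.463, 0.156, 0.104]]
```

View pics/c2.png

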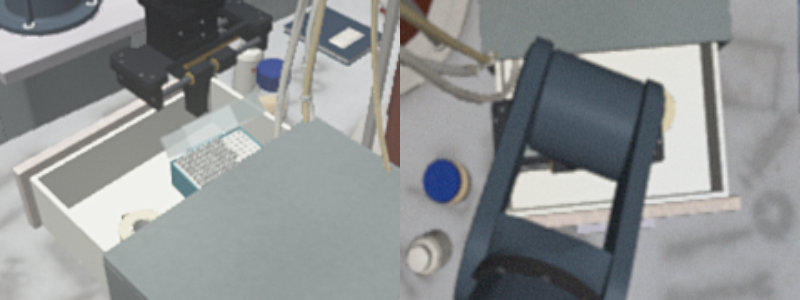

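The lid is now leaning forward at about 45°, and the fingertip sits on its outer face. I'll continue over and down.

```bash
python3 -m crank '[{"offset":[0.007,-0.0085,-0.001],"spin":0},{"offset":[0.007,-0.0085,-0.001],"spin":0},{"offset":[0.007,-0.0085,-0.001],"spin":0},{"offset":[0.006,-0.004,0],"spin":0},{"offset":[0.006,-0.004,0],"spin":0},{"offset":[0.004,-0.002,0],"spin":0},{"offset":[0,0,0],"spin":0}]' 0
python3 look.py 3
python3 -c "
import cv2,numpy as np
a=cv2.imread('pics/side3.png')[120:300,140:380];b=cv2.imread('pics/top3.png')[160:300,180:400]
cv2.imwrite('pics/c3.png',np.hstack([cv2.resize(a,(400,300)),cv2.resize(b,(400,300))]))"
```

```text
time_s: 6.45
position: [0.6105, -0.0585, 0.2877]
tcp_rot: [[-0.002, -0.995, -0.099], [0.001, -0.099, 0.995], [-1.0, 0.002, 0.001]]
force: [-0.3, 0.4, 1.0]
opening: 0.005
side tips_lid 0.59 [[0.573, -0.096, 0.078], [0.618, -0.056, 0.103], [0.644, 0.018, 0.107]]
side tips 0.89 [[0.568, -0.096, 0.037], [0.614, -0.067, 0.103], [0.644, 0.018, 0.107]]
side drawer_front 0.81 [[0.499, -0.271, 0.02], [0.516, -0.189, 0.057], [0.639, -0.062, 0.117]]
side flask 0.76 [[0.519, 0.042, 0.02], [0.541, 0.099, 0.06], [0.607, 0.133, 0.136]]
top tips_lid 0.58 [[0.563, -0.093, 0.098], [0.571, -0.025, 0.101], [0.607, 0.009, 0.105]]
top tips 0.78 [[0.562, -0.093, 0.071], [0.57, -0.035, 0.101], [0.605, 0.011, 0.105]]
top drawer_front 0.69 [[0.492, -0.26, 0.019], [0.56, -0.215, 0.023], [0.688, -0.035, 0.118]]
top flask 0.8 [[0.501, 0.089, 0.026], [0.524, 0.109, 0.101], [0.547, 0.137, 0.105]]
top buffer 0.91 [[0.421, 0.116, -0.0], [0.445, 0.134, 0.079], [0.464, 0.162, 0.103]]
```

View pics/c3.png

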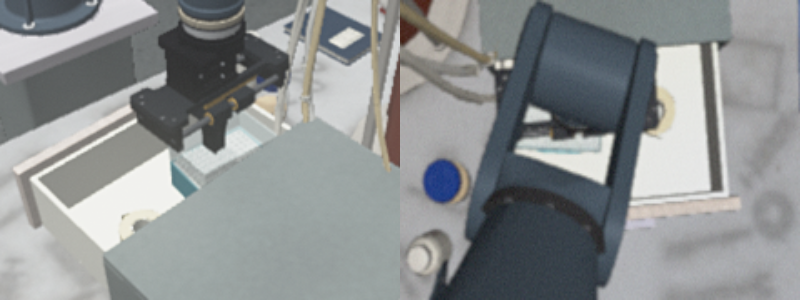

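Nearly shut: the far edge is at z 0.107. I'll press down gently until I feel force.

```bash
python3 -m crank '[{"offset":[0.002,0,0],"spin":0},{"offset":[0.002,0,0],"spin":0},{"offset":[0.002,0,0],"spin":0},{"offset":[0,0,0],"spin":0}]' 0; python3 -m crank '[{"offset":[0.002,0,0],"spin":0},{"offset":[0.001,0,0],"spin":0},{"offset":[0,0,0],"spin":0}]' 0
```

```text
time_s: 7.45
position: [0.6108, -0.0586, 0.2827]
tcp_rot: [[0.0, -0.995, -0.099], [0.0, -0.099, 0.995], [-1.0, -0.0, 0.0]]
force: [0.8, -0.2, 1.2]
opening: 0.006
time_s: 7.75
position: [0.6108, -0.0586, 0.2823]
tcp_rot: [[0.001, -0.995, -0.099], [-0.001, -0.099, 0.995], [-1.0, -0.001, -0.001]]
force: [-3.4, 1.1, 14.1]
opening: 0.007
```

```bash
python3 -m crank '[{"offset":[-0.01,0,0],"spin":0},{"offset":[-0.025,0,0],"spin":0},{"offset":[-0.03,0,0],"spin":0},{"offset":[0,0.036,-0.009],"spin":0},{"offset":[0,0.036,-0.009],"spin":0},{"offset":[0,0.036,-0.009],"spin":0},{"offset":[0,0.036,-0.009],"spin":0},{"offset":[0,0.036,-0.009],"spin":0},{"offset":[0,0,0],"spin":0}]' 0
python3 look.py 4
python3 -c "
import cv2,numpy as np
a=cv2.imread('pics/side4.png')[120:300,140:380];b=cv2.imread('pics/top4.png')[160:300,180:400]
cv2.imwrite('pics/c4.png',np.hstack([cv2.resize(a,(400,300)),cv2.resize(b,(400,300))]))"
```

```text
time_s: 8.65
position: [0.4319, -0.121, 0.3443]
tcp_rot: [[-0.006, -0.995, -0.096], [0.003, -0.096, 0.995], [-1.0, 0.006, 0.003]]
force: [0.5, -0.5, 0.6]
opening: 0.004
side tips_lid 0.6 [[0.567, -0.096, 0.078], [0.606, -0.051, 0.1], [0.644, 0.017, 0.102]]
side tips 0.73 [[0.566, -0.096, 0.077], [0.606, -0.05, 0.1], [0.644, 0.018, 0.102]]
side flask 0.75 [[0.464, 0.09, 0.018], [0.532, 0.102, 0.082], [0.551, 0.137, 0.105]]
side buffer 0.61 [[0.429, 0.117, 0.011], [0.452, 0.129, 0.066], [0.464, 0.156, 0.102]]
top tips_lid 0.61 [[0.565, -0.093, 0.096], [0.604, -0.037, 0.1], [0.643, 0.017, 0.103]]
top tips 0.92 [[0.564, -0.093, 0.09], [0.603, -0.039, 0.1], [0.643, 0.016, 0.103]]
top flask 0.77 [[0.501, 0.089, 0.026], [0.524, 0.109, 0.101], [0.547, 0.135, 0.105]]
top buffer 0.64 [[0.411, 0.116, 0.0], [0.443, 0.134, 0.078], [0.464, 0.158, 0.103]]
```

View pics/c4.png

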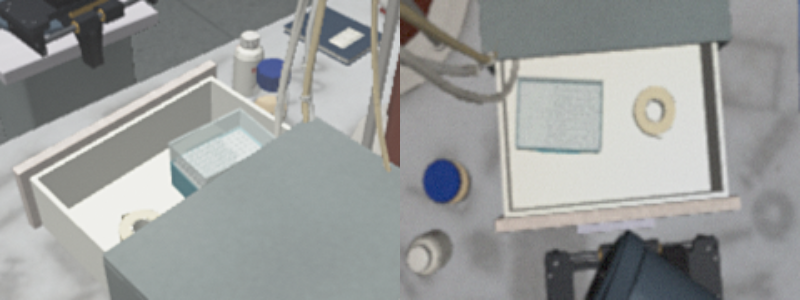

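```bash
python3 - <<'E'
from h import *
for n in('top','side'):
  p=cap(n)
  T=pts(p,bot.regions_of('tips_lid',p)[0]['region'])[0]
  T=T[(T[:,2]>.09)&(T[:,2]<.11)]
  c=T.mean(0);A=np.c_[T[:,0]-c[0],T[:,1]-c[1],np.ones(len(T))];k=np.linalg.lstsq(A,T[:,2],rcond=None)[0];print(n,'slopes,z',k.round(4),c.round(3))
  F,_,_=pts(p)
  m=(abs(F[:,2]-.119)<.004)&(F[:,0]>.46)&(F[:,0]<.52)&(F[:,1]>-.27)&(F[:,1]<.035)
  Q=F[m];e=Q[:,0]+.093*(Q[:,1]+.118);print('front depth pct',np.percentile(e,[3,50,97]).round(4),m.sum())
  m=(F[:,0]>.5)&(F[:,0]<.68)&(F[:,1]>.045)&(F[:,1]<.085)&(F[:,2]<.2)&(F[:,2]>.01)
  for z0 in(.01,.05,.1,.12,.14,.16):
    k=m&(F[:,2]>z0)&(F[:,2]<z0+.03)
    if k.sum(): print(z0,k.sum(),np.percentile(F[k],[2,50,98],axis=0).round(3).tolist())
E
```

```text
top slopes,z [0.0012 0.0009 0.0998] [ 0.605 -0.039  0.1  ]
front depth pct [0.4854 0.4925 0.4992] 739
0.01 6 [[0.659, 0.056, 0.015], [0.659, 0.059, 0.026], [0.659, 0.062, 0.037]]
0.05 9 [[0.658, 0.052, 0.056], [0.659, 0.057, 0.073], [0.659, 0.061, 0.078]]
0.1 25 [[0.623, 0.045, 0.102], [0.671, 0.047, 0.129], [0.678, 0.064, 0.13]]
0.12 60 [[0.615, 0.045, 0.128], [0.672, 0.052, 0.131], [0.68, 0.064, 0.147]]
0.14 40 [[0.61, 0.046, 0.141], [0.651, 0.049, 0.162], [0.664, 0.058, 0.169]]
0.16 62 [[0.607, 0.046, 0.162], [0.647, 0.053, 0.174], [0.662, 0.061, 0.19]]
side slopes,z [-0.0006  0.0146  0.0995] [ 0.606 -0.044  0.1  ]
front depth pct [0.4851 0.4935 0.5003] 654
0.1 43 [[0.616, 0.045, 0.101], [0.631, 0.048, 0.128], [0.679, 0.065, 0.13]]
0.12 166 [[0.612, 0.045, 0.124], [0.662, 0.051, 0.136], [0.679, 0.064, 0.149]]
0.14 168 [[0.61, 0.046, 0.141], [0.655, 0.052, 0.156], [0.664, 0.067, 0.169]]
0.16 165 [[0.608, 0.047, 0.161], [0.65, 0.056, 0.174], [0.662, 0.068, 0.189]]
```

Lid is level at z 0.100, so it's shut. Now I'll lower in front of the drawer and start pushing.

```bash
python3 -m crank '[{"offset":[0.036,0,0],"spin":0},{"offset":[0.036,0,0],"spin":0},{"offset":[0,-0.012,0],"spin":0},{"offset":[0,-0.012,0],"spin":0},{"offset":[0,-0.008,0],"spin":0},{"offset":[0,-0.005,0],"spin":0},{"offset":[0,-0.005,0],"spin":0},{"offset":[0,-0.005,0],"spin":0},{"offset":[0,-0.005,0],"spin":0},{"offset":[0,-0.006,0],"spin":0},{"offset":[0,-0.007,0],"spin":0}]' 0
```

```text
time_s: 10.55
position: [0.5007, -0.1146, 0.2728]
tcp_rot: [[-0.001, -0.995, -0.099], [0.001, -0.099, 0.995], [-1.0, 0.001, 0.001]]
force: [-4.5, -0.6, 3.1]
opening: 0.004
```

```bash
python3 -m crank '[{"offset":[0,-0.007,0],"spin":0},{"offset":[0,-0.009,0],"spin":0},{"offset":[0,-0.01,0],"spin":0},{"offset":[0,-0.01,0],"spin":0},{"offset":[0,-0.01,0],"spin":0},{"offset":[0,-0.009,0],"spin":0},{"offset":[0,-0.007,0],"spin":0},{"offset":[0,-0.005,0],"spin":0}]' 0
cat > dr.py <<'E'
from h import *
import sys
t=sys.argv[1];s=bot.read_state()['position']
for n in('side','top'):
  p=cap(n,n+t+'.png');F,_,_=pts(p)
  a=F[:,:2]@np.array([.9957,.0928]);b=F[:,:2]@np.array([-.0928,.9957])
  m=(abs(F[:,2]-.119)<.004)&(a>.46)&(a<.7)&(b>-.31)&(b<-.0)
  h,e=np.histogram(a[m],np.arange(.45,.70,.004));i=h.argmax();k=m&(abs(a-e[i]-.002)<.012)
  print(n,'front along',np.percentile(a[k],[3,50,97]).round(4),k.sum(),'tcp along',round(s[0]*.9957+s[1]*.0928,4))
  m=(abs(F[:,2]-.130)<.003)&(a>.6)&(a<.85)&(b>-.3)&(b<-.02)
  print('cab front along',np.percentile(a[m],[1,3]).round(4),m.sum())
  for l in('tips_lid','tips','flask','buffer'):
    for r in bot.regions_of(l,p)[:1]:
      T=pts(p,r['region'])[0];print(l,round(r['p'],2),np.percentile(T,[3,50,97],axis=0).round(3).tolist())
a=cv2.imread('pics/side%s.png'%t)[120:300,140:380];b=cv2.imread('pics/top%s.png'%t)[160:300,180:400]
cv2.imwrite('pics/c%s.png'%t,np.hstack([cv2.resize(a,(400,300)),cv2.resize(b,(400,300))]))
E
python3 dr.py 5
```

```text
time_s: 11.35
position: [0.5682, -0.1081, 0.2726]
tcp_rot: [[0.0, -0.995, -0.099], [-0.0, -0.099, 0.995], [-1.0, -0.0, -0.0]]
force: [-4.7, -1.2, 1.7]
opening: 0.005
side front along [0.5687 0.5757 0.5821] 730 tcp along 0.5557
cab front along [0.6641 0.6688] 12429
flask 0.7 [[0.578, -0.264, 0.03], [0.6, -0.135, 0.088], [0.645, 0.039, 0.118]]
buffer 0.6 [[0.35, 0.116, -0.0], [0.451, 0.13, 0.066], [0.465, 0.243, 0.102]]
top front along [0.5682 0.5752 0.5819] 187 tcp along 0.5557
cab front along [0.663  0.6666] 8497
tips_lid 0.65 [[0.659, -0.08, 0.072], [0.663, -0.038, 0.099], [0.673, 0.018, 0.103]]
tips 0.56 [[0.657, -0.077, 0.024], [0.661, -0.033, 0.098], [0.671, 0.021, 0.103]]
flask 0.69 [[0.501, 0.09, 0.033], [0.525, 0.109, 0.101], [0.548, 0.135, 0.105]]
buffer 0.64 [[0.423, 0.116, 0.009], [0.445, 0.134, 0.079], [0.464, 0.159, 0.103]]
```

View pics/c5.png

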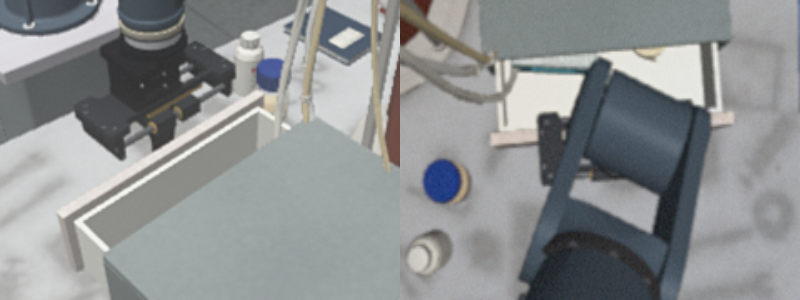

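The drawer is about 79 mm from home, sliding at about 5 N, with the lid intact and the bottles where they were.

```bash
python3 -m crank '[{"offset":[0,-0.006,0],"spin":0},{"offset":[0,-0.008,0],"spin":0},{"offset":[0,-0.009,0],"spin":0},{"offset":[0,-0.009,0],"spin":0},{"offset":[0,-0.008,0],"spin":0},{"offset":[0,-0.006,0],"spin":0},{"offset":[0,-0.005,0],"spin":0},{"offset":[0,-0.004,0],"spin":0},{"offset":[0,-0.004,0],"spin":0}]' 0
python3 dr.py 6 | grep -E "along"
```

```text
time_s: 12.75
position: [0.6263, -0.1024, 0.2726]
tcp_rot: [[-0.0, -0.995, -0.099], [-0.0, -0.099, 0.995], [-1.0, 0.0, -0.0]]
force: [-4.5, -1.4, 1.5]
opening: 0.002
side front along [0.6253 0.6334 0.6401] 864 tcp along 0.6141
cab front along [0.6637 0.6685] 12430
top front along [0.6265 0.6333 0.6399] 206 tcp along 0.6141
cab front along [0.6662 0.6753] 7215
```

View pics/c6.png

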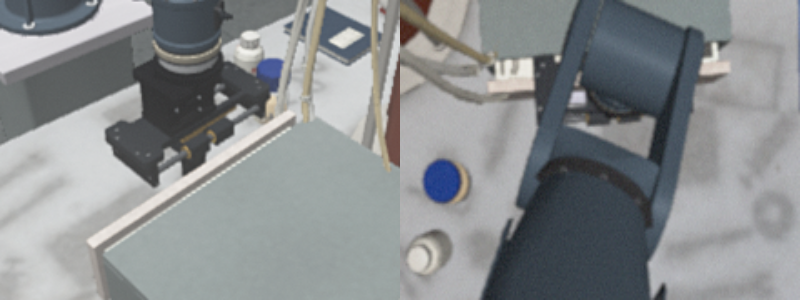

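```bash
python3 -m crank '[{"offset":[0,-0.003,0],"spin":0},{"offset":[0,-0.003,0],"spin":0},{"offset":[0,-0.003,0],"spin":0},{"offset":[0,-0.003,0],"spin":0},{"offset":[0,-0.002,0],"spin":0},{"offset":[0,-0.002,0],"spin":0},{"offset":[0,0,0],"spin":0}]' 0
python3 -m crank '[{"offset":[0,-0.002,0],"spin":0},{"offset":[0,-0.002,0],"spin":0},{"offset":[0,0,0],"spin":0}]' 0
```

```text
time_s: 13.95
position: [0.6424, -0.1006, 0.2727]
tcp_rot: [[0.001, -0.995, -0.099], [0.0, -0.099, 0.995], [-1.0, -0.001, -0.0]]
force: [-2.2, 0.5, 1.4]
opening: 0.006
time_s: 14.25
position: [0.6463, -0.1003, 0.2726]
tcp_rot: [[0.0, -0.995, -0.099], [0.0, -0.099, 0.995], [-1.0, -0.0, 0.0]]
force: [-3.2, 0.3, 1.8]
opening: 0.01
```

```bash
python3 -m crank '[{"offset":[0,-0.001,0],"spin":0},{"offset":[0,-0.001,0],"spin":0},{"offset":[0,0,0],"spin":0}]' 0
python3 dr.py 7 | grep -E "along"
```

```text
time_s: 14.55
position: [0.6477, -0.1001, 0.2727]
tcp_rot: [[-0.001, -0.995, -0.099], [0.0, -0.099, 0.995], [-1.0, 0.001, 0.0]]
force: [-5.3, -0.2, 2.6]
opening: 0.001
side front along [0.6445 0.6497 0.653 ] 350 tcp along 0.6356
cab front along [0.6639 0.6684] 12439
top front along [0.6466 0.6524 0.6593] 218 tcp along 0.6356
cab front along [0.6671 0.6795] 6136
```

```bash
python3 -m crank '[{"offset":[0,-0.001,0],"spin":0},{"offset":[0,-0.001,0],"spin":0},{"offset":[0,0,0],"spin":0}]' 0;python3 -m crank '[{"offset":[0,-0.001,0],"spin":0},{"offset":[0,-0.001,0],"spin":0},{"offset":[0,0,0],"spin":0}]' 0
```

```text
time_s: 15.35
position: [0.6485, -0.1001, 0.2727]
tcp_rot: [[-0.006, -0.995, -0.1], [0.0, -0.1, 0.995], [-1.0, 0.006, 0.001]]
force: [-9.2, -1.6, 5.4]
opening: 0.004
time_s: 15.65
position: [0.6493, -0.1001, 0.2727]
tcp_rot: [[-0.01, -0.995, -0.1], [0.0, -0.1, 0.995], [-1.0, 0.01, 0.001]]
force: [-12.9, -2.1, 8.1]
opening: 0.002
```

The tip has stopped advancing (tilt-corrected) while the force climbs to 13 N, which looks like the end stop. I'll back off and inspect.

```bash
python3 -m crank '[{"offset":[0,0.006,0],"spin":0},{"offset":[0,0.015,0],"spin":0},{"offset":[0,0.03,0],"spin":0},{"offset":[0,0.04,0],"spin":0},{"offset":[0,0.04,0],"spin":0},{"offset":[0,0.04,0],"spin":0},{"offset":[0,0,0],"spin":0}]' 0
python3 dr.py 8
python3 - <<'E'
from h import *
for n in('side','top'):
  p=bot.capture(n);F,_,_=pts(p)
  a=F[:,:2]@np.array([.9957,.0928]);b=F[:,:2]@np.array([-.0928,.9957])
  for b0 in(-.3,-.25,-.2,-.15,-.1,-.05):
    s=(b>b0)&(b<b0+.05)
    f=s&(abs(F[:,2]-.119)<.003)&(a>.6)&(a<.68);c=s&(abs(F[:,2]-.131)<.002)&(a>.6)&(a<.75)
    g=s&(F[:,2]<.11)&(a>.655)&(a<.75)
    print(n,b0,np.percentile(a[f],[2,50,98]).round(4),np.percentile(a[c],[1]).round(4),'below',g.sum())
a=cv2.imread('pics/side8.png')[170:300,160:340];b=cv2.imread('pics/top8.png')[140:260,200:380]
cv2.imwrite('pics/z8.png',np.hstack([cv2.resize(a,(400,300),interpolation=2),cv2.resize(b,(400,300),interpolation=2)]))
E
```

```text
time_s: 16.35
position: [0.4777, -0.1158, 0.2724]
tcp_rot: [[-0.005, -0.995, -0.097], [0.003, -0.097, 0.995], [-1.0, 0.004, 0.003]]
force: [-0.9, 0.6, 0.4]
opening: 0.006
side front along [0.6463 0.6498 0.6527] 328 tcp along 0.4649
cab front along [0.6641 0.6687] 12400
flask 0.65 [[0.509, 0.089, 0.01], [0.533, 0.098, 0.065], [0.549, 0.131, 0.104]]
buffer 0.81 [[0.431, 0.117, 0.01], [0.452, 0.13, 0.066], [0.464, 0.152, 0.102]]
top front along [0.6467 0.6539 0.6614] 746 tcp along 0.4649
cab front along [0.663  0.6667] 8503
flask 0.57 [[0.502, 0.089, 0.024], [0.526, 0.108, 0.101], [0.547, 0.135, 0.105]]
buffer 0.77 [[0.421, 0.116, 0.013], [0.444, 0.133, 0.079], [0.463, 0.157, 0.104]]
side -0.3 [0.6464 0.6495 0.6525] [0.6632] below 0
side -0.25 [0.6463 0.6496 0.6529] [0.6631] below 0
side -0.2 [0.6462 0.6497 0.6526] [0.663] below 0
side -0.15 [0.6471 0.6502 0.6536] [0.6628] below 0
side -0.1 [0.6476 0.6501 0.6541] [0.6633] below 0
side -0.05 [0.6168 0.6492 0.653 ] [0.6214] below 0
top -0.3 [0.6467 0.6536 0.6614] [0.6632] below 6
top -0.25 [0.6473 0.6536 0.6608] [0.6629] below 4
top -0.2 [0.647  0.654  0.6614] [0.662] below 8
top -0.15 [0.6471 0.6541 0.6616] [0.662] below 3
top -0.1 [0.6468 0.6539 0.6615] [0.662] below 8
top -0.05 [0.6208 0.653  0.6615] [0.6615] below 4
```

View pics/z8.png

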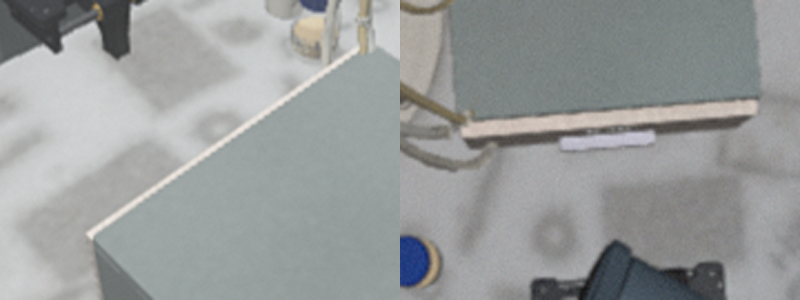

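View pics/c8.png

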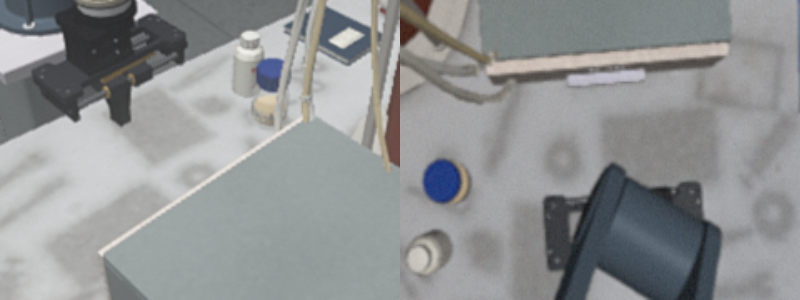

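The white front sits flush against the cabinet: its inner face is at 0.6615 and the cabinet edge at 0.662. The bottles haven't moved and the robot is clear.

```bash
python3 -c "
from rig import bot
print(bot.hand_in(), bot.read_state()['time_s'])"
```

```text
the job is handed in; nothing more can be done
the job is handed in; nothing more can be done
```

The tip box lid is shut and the drawer is fully home. I pushed the lid first, with the drawer still out, and handed the job in at about 17 s of the 48 s allowed.

- **Lid:** I pushed it over with closed fingertips and pressed it down with about 14 N. Before I moved the drawer, the lid's top lay level at z 0.100 m (0.022 + 0.078 expected). The side view alone gave a sideways slope of 0.015, but the top view showed it flat. I could not look at the lid again after the drawer closed.
- **Drawer:** I pushed it above the pull at up to about 0.1 m/s, slowing to 1–3 mm steps at the end. The sliding force was about 5 N. At the stop the fingertip no longer advanced while the force rose to about 13 N.
- **Last look:** The drawer front's inner face measured 0.6615 m against the cabinet edge at 0.662 m, so no gap within the camera error. Both bottles stood where they started, and the arm was clear with no contact force. The cables hanging near the drawer's left end did not get in the way.

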